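Set the stop of a bridge jig and lay the blank against it

TASK

On the sloping guitar-bridge jig, slide the stop by its black grip bar until its yellow pointer lines up with the red marker (not the blue one), and let go of it. Then pick up the dark wooden bridge blank and set it down, groove side up and flat on the sloping bed, with one long edge resting against the aluminium ledge along the bottom and one end butted up to the cork face of the stop (the side to the robot's left), leaving the pointer on the red marker. Do not drop the blank, and leave the glue bottle, the tape roll and the screwdriver where they are.

Things in the scene. Friction and masses are not known exactly. Their poses are not given: they have to be found in the camera images.
- bed: Pale wooden bed of the fixed jig, 420 mm wide, 148 mm up the slope, rising away from the robot at 30 degrees. Origin: middle of its bottom edge (30 mm above the bench), on its surface, at the ledge's inner face. x: up the slope; y: along the bed to the robot's left; z: square out of the surface. The aluminium ledge lies at x -8 to 0 mm, the full width, 6 mm above the surface.
- stop: Sliding aluminium stop on the bed; slides 170 mm along the bed's y, takes about 4 N, stays where it is left. Axes as the bed's; origin on the bed's surface at the ledge, in line with the pointer and the middle of the grip bar.
- stop_grip (a point): Middle of the top of the stop's black grip bar: 80 mm long along the bed's y, 20 mm thick along the bed's x (grip it across this, tool square to the slope), 80 mm up the slope, top 53 mm off the bed; below 11 mm it widens into a flat saddle 60 mm by 80 mm.
- stop_pointer (a point): Tip of the stop's yellow pointer, 5 mm wide, at the bed's upper edge (148 mm up the slope, 11 mm off the bed), in line with the middle of the grip bar. Axes as the bed's.
- stop_face (a point): Point on the cork face of the stop's fence, at the bed's surface, 27 mm up from the ledge. The face looks to the robot's left (bed's +y), 12 mm left of the pointer's line; it spans 4 to 50 mm up the slope and 2 to 23 mm off the bed. The aluminium fence behind it is 18 mm thick.
- mark_red: Red marker tab on top of the jig's backboard, right behind the pointer's path: 30 mm (x) by 10 mm (y, along the track) by 14 mm high, fixed. Origin: on its underside, 8 mm behind its front face, midway across its width; z is up, y runs along the track. The pointer is to line up with its middle.
- mark_blue: Blue marker tab, same size and same row as the red one, fixed: not the one to use.
- blank: Loose guitar bridge blank of dark wood, 100 g: 160 mm long (y), 38 mm wide (x), 20 mm thick (z) over the middle 84 mm of its length and 12 mm thick at the two end wings. Origin at its centre, 10 mm above its flat underside. A black groove runs along the middle of its top (+z). Lies flat on the bench at first. Either end and either long edge may be used.
- glue_bottle: White bottle with green cap, 48 mm in diameter, 120 mm high, standing; origin at its underside. A bystander.
- tape_roll: Yellow roll, 90 mm in diameter, 25 mm high, lying flat; origin at the centre of its underside. A bystander.
- screwdriver: Screwdriver with orange handle, 200 mm long, lying; origin at its middle on the bench. A bystander.
Things that resemble listed ones, but are neither listed nor needed, are in the scene too. Of the things shaped like the blank, the wood one is meant.

How it is judged:
By the outcome, as a careful person would: the job done as asked, in the order asked, and still so for the second after the job is handed in, with the robot touching nothing.
It also fails if it takes over 64 s, if anything falls off the work surface, if the arm or the gripper's body presses on something with over 40 N, if the wrist force passes 120 N, or if a joint passes its speed limit or range.

ROBOT

A 6-joint arm with a two-finger parallel gripper is mounted at the origin on the work surface. World frame = base frame: x ahead of the robot, y to its left, z up, the work surface at z = 0. Lengths are in mm, angles in degrees, forces in N, time in s.
With the tool pointing down it reaches from about 300 to 850 mm from the base axis. Payload 4.2 kg.
Tool frame: the origin (TCP) lies midway between the tips of the shut fingers; the grasp point (between the pads) lies 19 mm behind it (env.hold_point_z is the z of the grasp point in the tool frame, in mm); z points along the fingers, y is the direction in which the jaws open and shut (so a half turn about z gives the same grasp; the last joint's range is limited). The gripper opens to 91 mm and grips with 3 to 60 N. Pads are 32 mm wide; open, the fingers measure 118 mm over their backs; the gripper's body (76 mm by 178 mm) begins 60 mm behind the grasp point.
Start: joints at [62.796, 18.312, 89.639, -0, 72.044, -1.146], TCP at [252.592, 516.566, 213.976] pointing down, gripper open.
Joint ranges: [-177.97, 177.97], [-48.28, 115.42], [12.27, 149.76], [-77.06, 257.06], [2.81, 150.46], [-146.56, 146.56]. Speed limits (degrees/s): [147.25, 147.25, 180, 180, 180, 180].

INTERFACE

Orientations are given as [roll, pitch, yaw] about the fixed x, y, z axes, in that order (R = Rz(yaw) Ry(pitch) Rx(roll)).
In Python, from workcell import env, grab_frame, camera_params, spotter gives the robot as it stands. The module is installed in compiled form; this text tells all that it offers.
- The arm moves only by the shell command python3 -m jog 'ROWS' [FORCE]. ROWS is text: rows parted by semicolons, each of 7 numbers parted by spaces: the turn, a rotation vector about the world's x, y, z in units of 5 degrees (1.0 is 5 degrees), then the shift along the world's x, y, z in units of 25 mm (1.0 is 25 mm), then the opening, from 0 (shut) to 1 (fully open). A call has 1 to 5 rows; each row is the pose to reach, as a shift and turn from the pose commanded when the call began; what a row does not reach only later rows make up. A row lasts 1/8 s, in which the tool goes at most 62.5 mm and 10.7 degrees, less where a joint would pass 70% of its speed; a pose out of reach is approached as far as the arm can. A call with a gripper value outside its range is refused whole. The fingers move at their own pace and stop on an object; FORCE is the grip in N (left out, the last holds). Time passes only in rows, so rows that repeat a pose let the fingers close. It gives the time, the measured TCP pose, the force and the opening at its end, in the units of the state.
- env.state(): the state, without advancing time (a new reading comes with each control period).
- grab_frame(name): name is "scene" or "top"; returns the picture (384x512x3 uint8, red, green, blue); there is no depth.
- camera_params(name): a dict with "K" (3x3 intrinsics, pixels), "rvec" (rotation vector, rad) and "tvec" (3), from world to camera coordinates, as OpenCV has them. Camera axes: x right, y down, z forward; pixel columns grow to the right and rows downward; lengths in mm; the calibration is good to about 2 mm. A picture is of the moment at which its call begins. camera_params takes no time and is no camera call.
- env.job_done(): hands the job in, once; it reports no verdict.
Trained networks look in the newest picture that a camera, given by its name, has taken for a name from the list of things; names that differ only in an ending like _2 or _b are one class to them, and where a whole thing is asked for, a point or a joint stands for the part that bears it (a point fixed in the world has none). Each returns a list of dicts, best first, with "conf" (0 to 1); they miss things now and then, are a little off and sometimes report something else, mostly with a low value. They report only what shows in the picture. A call takes as long as a camera call. They do not tell look-alikes from the thing itself.
- spotter.look_for(query, camera): "box" ([left, top, width, height] in pixels, round what is visible of it).
- spotter.trace(query, camera): "region" (384x512 bool, what is visible of it) and "box" ([left, top, width, height] in pixels, round what is visible of it).
The state is a dict: "time_s": time; "qpos": joint angles; "qvel": joint speeds; "effort": joint torques, N m; "ee_pos": TCP position; "ee_rot": TCP orientation; "force": force on the tool from outside, world axes, zero at the start; "torque": the same for the moment, N m; "gripper_width": finger opening in mm.
Only numpy, scipy, OpenCV 4.12 (cv2) and the standard library are available. Lean on these libraries where they do the work, as an engineer would, in place of code of your own. Each camera call takes 0.05 s, during which the arm holds its last target. There are 200 camera calls.

## Working session

There is one attempt and no reset: what is moved stays moved. The work goes in short steps, Python scripts to look and compute and a shell command to move; the robot and the scene stay as the last step left them, time stands still between calls to the robot, and variables do not carry over. Pictures are saved under pics/ and viewed, about 8 in all and at most 12, crops included, and the job is handed in when it is done.

```bash
mkdir -p pics
python3 - <<'E'
from workcell import env, grab_frame, camera_params
import cv2,numpy as np
for n in("scene","top"):
    im=grab_frame(n); cv2.imwrite(f"pics/{n}0.png",cv2.resize(im[:,:,::-1],(800,600),interpolation=cv2.INTER_CUBIC))
    p=camera_params(n);R=cv2.Rodrigues(np.array(p["rvec"]))[0];print(n,np.array(p["K"]).round(1).tolist(),(-R.T@np.array(p["tvec"]).ravel()).round(),R.round(2).tolist())
print(env.state(),env.hold_point_z)
E
```

```text
scene [[472.1, 0.0, 260.4], [0.0, 472.1, 200.0], [0.0, 0.0, 1.0]] [1228.  100. 1139.] [[-0.21, 0.98, 0.02], [0.81, 0.18, -0.56], [-0.55, -0.1, -0.83]]
top [[425.0, 0.0, 254.1], [0.0, 425.0, 191.9], [0.0, 0.0, 1.0]] [ 362.  -61. 1362.] [[0.0, -1.0, 0.0], [-0.99, -0.0, -0.13], [0.13, -0.0, -0.99]]
{'time_s': 0.1, 'qpos': array([ 6.27962237e+01,  1.83483117e+01,  8.96983896e+01,  1.01638842e-04,
        7.20424513e+01, -1.14517657e+00]), 'qvel': array([-0.00494498, -0.16727026, -0.14315948, -0.02158106, -0.07678506,
        0.01834572]), 'effort': array([ 5.84162772e-04, -4.13330805e+01, -2.32509238e+01,  7.30306841e-02,
        4.21950035e-02, -4.32831166e-05]), 'ee_pos': array([252.3854923 , 516.1661871 , 213.20795037]), 'ee_rot': array([-1.79910867e+02, -1.87840276e-03,  1.53941367e+02]), 'force': array([-1.12113238,  0.66808721, -0.96320822]), 'torque': array([ 0.03291115, -0.0039367 , -0.02986693]), 'gripper_width': 91.23537415726088} -18.8
```

View pics/scene0.png

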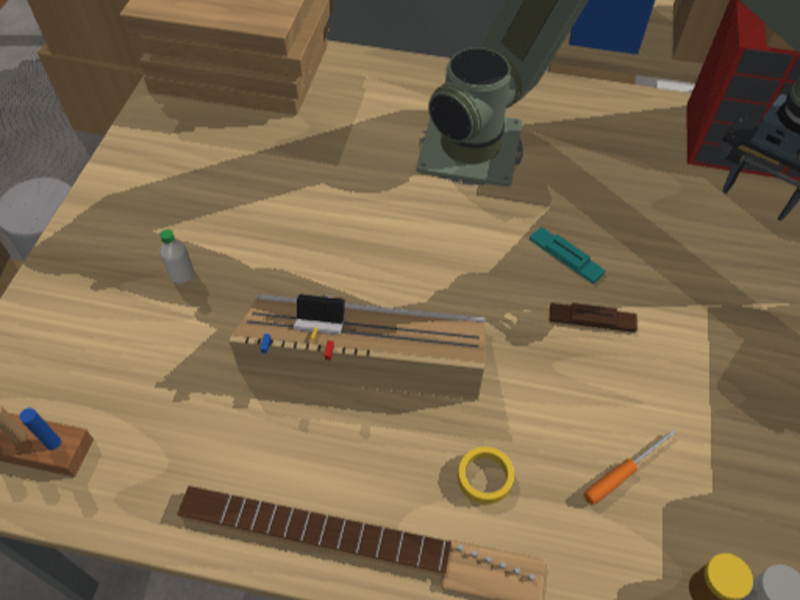

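View pics/top0.png

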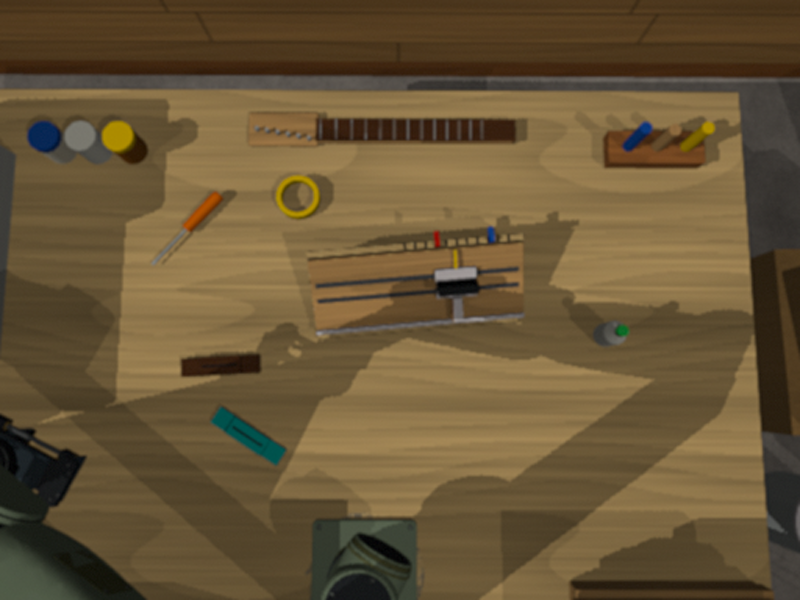

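The scene view shows the jig at (360,345), with the stop's grip at (320,310), the red marker at (329,350), the blue one at (265,343) and the dark blank at (593,316). The top view shows the blank at (220,364). Next I take zoomed crops and traces.

Run:
```python
from workcell import env, grab_frame, camera_params, spotter
import cv2,numpy as np
ims={n:grab_frame(n)[:,:,::-1] for n in("scene","top")}
def crop(im,x,y,w,h,s): return cv2.resize(im[y:y+h,x:x+w],None,fx=s,fy=s,interpolation=cv2.INTER_CUBIC)
a=crop(ims["top"],190,140,155,80,5);b=crop(ims["scene"],140,180,180,80,5)[:, :775]
cv2.imwrite("pics/jig.png",np.vstack([a,crop(ims["scene"],140,180,180,78,775/900)[:1,:775] if 0 else np.zeros((5,775,3),np.uint8)])); cv2.imwrite("pics/jig.png",cv2.resize(np.vstack([a,np.zeros((4,775,3),np.uint8)]),None,fx=1,fy=1)[:, :] )
c=crop(ims["scene"],145,180,175,80,4); a=crop(ims["top"],190,145,155,70,4)
H=np.zeros((600,700,3),np.uint8);H[:280,:620]=a;H[280:600,:700]=c
cv2.imwrite("pics/jig.png",H)
for q in("bed","stop","mark_red","mark_blue","blank","stop_pointer"):
  for n in("scene","top"):
    for d in spotter.trace(q,n)[:3]:
        r=d["region"];ys,xs=np.nonzero(r)
        if len(xs)<3: continue
        print(q,n,round(d["conf"],2),np.round(d["box"],1).tolist(),"cen",xs.mean().round(2),ys.mean().round(2),len(xs),[np.round(t,1) for t in cv2.minAreaRect(np.c_[xs,ys].astype(np.float32))])
        np.save(f"pics/{q}_{n}_{len(xs)}.npy",r)
```

```text
bed scene 0.6 [149.5, 185.6, 161.6, 46.7] cen 233.42 208.51 4487 [array([230.5, 206.8]), array([161. ,  31.9]), np.float64(6.1)]
bed top 0.91 [197.1, 158.4, 135.5, 61.0] cen 267.41 183.35 6545 [array([267.3, 183.2]), array([ 49.6, 138.2]), np.float64(85.0)]
stop scene 0.84 [189.0, 187.2, 30.7, 26.7] cen 204.42 200.26 640 [array([204.3, 200.8]), array([29.8, 23. ]), np.float64(3.6)]
stop top 0.9 [277.5, 157.4, 32.1, 45.2] cen 292.31 182.77 661 [array([292.5, 183.5]), array([33.9, 32.5]), np.float64(45.0)]
mark_red scene 0.46 [208.3, 220.2, 3.9, 8.4] cen 210.29 222.61 28 [array([210.5, 222.5]), array([9., 3.]), np.float64(90.0)]
mark_red scene 0.33 [373.0, 274.0, 58.8, 51.0] cen 395.35 303.4 503 [array([403.1, 297.9]), array([11.2, 70.6]), np.float64(53.1)]
mark_red top 0.6 [278.1, 146.9, 5.2, 8.5] cen 279.55 152.12 33 [array([279.5, 152. ]), array([8., 3.]), np.float64(90.0)]
mark_blue scene 0.67 [188.0, 188.4, 30.7, 27.9] cen 203.75 200.8 730 [array([203.8, 202.4]), array([31. , 27.9]), np.float64(3.8)]
mark_blue scene 0.54 [170.7, 210.6, 2.5, 17.6] cen 169.6 219.02 40 [array([169.6, 219.1]), array([ 3.8, 10.4]), np.float64(18.4)]
blank scene 0.82 [338.8, 145.8, 50.0, 35.9] cen 362.79 162.19 651 [array([362.2, 161.9]), array([51.9, 14.6]), np.float64(32.5)]
blank scene 0.69 [352.2, 194.6, 55.1, 16.8] cen 379.9 202.07 758 [array([380. , 201.5]), array([57.5, 14.8]), np.float64(7.6)]
blank top 0.83 [137.4, 259.5, 45.3, 38.7] cen 159.5 278.46 633 [array([159.2, 278.2]), array([50. , 13.5]), np.float64(34.2)]
blank top 0.6 [114.8, 226.3, 53.0, 17.9] cen 141.02 233.08 687 [array([141.4, 233.1]), array([14. , 51.4]), np.float64(86.8)]
stop_pointer scene 0.84 [188.9, 186.7, 31.5, 26.9] cen 204.53 199.99 722 [array([204.5, 200.5]), array([25., 31.]), np.float64(90.0)]
stop_pointer top 0.91 [275.4, 168.4, 34.6, 39.1] cen 292.17 182.87 602 [array([293.4, 186.4]), array([35. , 26.9]), np.float64(77.5)]
```

View pics/jig.png

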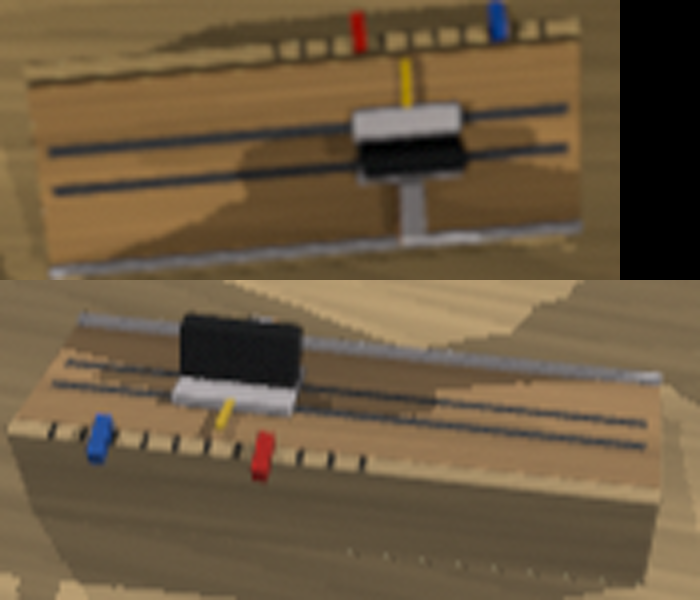

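The crop (4x) shows the ledge ends in the top view at (50,271) and (580,229), the pointer tip at (405,60) and red at (359,33). In the scene view the ledge ends are at (82,320) and (661,378), the pointer is at (226,415) and red at (263,456). I fit the jig, marker and blank poses from these.

```bash
cat > h.py <<'E'
from workcell import env, grab_frame, camera_params, spotter
import cv2,numpy as np
from scipy.optimize import least_squares
from scipy.spatial.transform import Rotation as Ro
P={n:camera_params(n) for n in("scene","top")}
def proj(n,X):
    p=P[n];return cv2.projectPoints(np.atleast_2d(np.array(X,float)),np.array(p["rvec"]),np.array(p["tvec"]),np.array(p["K"]),None)[0][:,0]
def Rbed(yaw): return (Ro.from_euler("z",yaw,degrees=True)*Ro.from_euler("y",-30,degrees=True)).as_matrix()
def bed(j,p): return np.array([j[0],j[1],30.])+Rbed(j[2])@np.array(p,float)
def onplane(n,uv,z):
    p=P[n];R=cv2.Rodrigues(np.array(p["rvec"]))[0];c=-R.T@np.array(p["tvec"]).ravel()
    d=R.T@np.linalg.inv(np.array(p["K"]))@np.array([uv[0],uv[1],1.]);return c+d*(z-c[2])/d[2]
E
cat > fit.py <<'E'
from h import *
T=lambda u,v:(190+(u+.5)/4-.5,145+(v+.5)/4-.5)
S=lambda u,v:(145+(u+.5)/4-.5,180+(v-280+.5)/4-.5)
obs=[("top",T(50,271),lambda q:(-4,210,6)),("top",T(580,229),lambda q:(-4,-210,6)),
("scene",S(82,320),lambda q:(-4,-210,6)),("scene",S(661,378),lambda q:(-4,210,6)),
("top",T(405,60),lambda q:(148,q[3],11)),("scene",S(219,430),lambda q:(148,q[3],11))]
def res(q): return np.concatenate([proj(n,bed(q,f(q)))[0]-uv for n,uv,f in obs])
r=least_squares(res,[480,-100,-3,0]);print(r.x.round(1),r.fun.round(1).tolist())
np.save("jig.npy",r.x)
for n,uv in(("top",T(359,33)),("scene",S(263,456)),("top",T(498,20)),("scene",S(99,439))):
    # marker centre, height ~ backboard; solve z s.t. bed x ~ 160
    for z in(110,118):
        X=onplane(n,uv,z);print(n,z,X.round(1),"bed",(Rbed(r.x[2]).T@(X-[r.x[0],r.x[1],30])).round(1))
# blank
def blk(n,f):
    R=np.load(f);return R
for n,f in(("scene","pics/blank_scene_758.npy"),("top","pics/blank_top_687.npy")):
    M=np.load(f);ys,xs=np.nonzero(M);c=onplane(n,(xs.mean(),ys.mean()),10)
    W=np.array([onplane(n,(x,y),10)[:2] for x,y in zip(xs,ys)]);w,v=np.linalg.eigh(np.cov(W.T));a=v[:,1]
    print(n,"blank",W.mean(0).round(1),"long axis yaw",(np.degrees(np.arctan2(a[1],a[0]))%180).round(1),(np.sqrt(12*w)).round(0))
E
python3 fit.py
```

```text
[ 495.7 -106.2    5.1  -75.9] [-0.6, 0.0, 0.1, -0.8, -0.8, -1.0, 0.5, 0.1, -0.3, -0.4, -0.2, -0.7]
top 110 [ 644.6 -137.8  110. ] bed [166.  -44.7  -3.5]
top 118 [ 642.8 -137.3  118. ] bed [168.5 -44.    4.3]
scene 110 [ 637.3 -138.1  110. ] bed [159.7 -44.3   0.2]
scene 118 [ 641.9 -136.2  118. ] bed [167.8 -42.9   4.7]
top 110 [ 655.  -242.4  110. ] bed [ 166.9 -149.8   -4. ]
top 118 [ 653.2 -241.3  118. ] bed [ 169.4 -148.5    3.8]
scene 110 [ 647.6 -243.7  110. ] bed [ 160.4 -150.4   -0.2]
scene 118 [ 652.1 -241.   118. ] bed [ 168.5 -148.2    4.3]
scene blank [403.6 298.5] long axis yaw 93.7 [ 48. 158.]
top blank [406.2 295.4] long axis yaw 93.5 [ 42. 159.]
```

```bash
cat > go.py <<'E'
from h import *
def goal(Rg,pg,lab=""):
    s=env.state();R0=Ro.from_euler("xyz",s["ee_rot"],degrees=True)
    rv=(Ro.from_matrix(Rg)*R0.inv()).as_rotvec(degrees=True)/5
    print(lab,"t",round(s["time_s"],2),"turn",rv.round(3),"shift",((np.array(pg)-s["ee_pos"])/25).round(3),"F",s["force"].round(1),"w",round(s["gripper_width"],1))
def Rt(j): B=Rbed(j[2]);return np.c_[B[:,1],B[:,0],-B[:,2]]
j=np.load("jig.npy")
E
python3 -c "
from go import *
goal(Rt(j),bed(j,(80,j[3],120)),'above');goal(Rt(j),bed(j,(80,j[3],28)),'grip');print(bed(j,(80,j[3],120)),Rbed(j[2]))"
```

```text
above t 0.8 turn [  3.551  -5.162 -11.488] shift [ 10.367 -27.902  -1.602] F [ 0.6  0.2 -0.3] w 91.5
grip t 0.8 turn [  3.551  -5.162 -11.488] shift [ 12.2   -27.739  -4.789] F [ 0.6  0.2 -0.3] w 91.5
[ 511.74189405 -180.97766142  173.92304845] [[ 0.86258815 -0.08900703 -0.4980155 ]
 [ 0.07708235  0.996031   -0.04450351]
 [ 0.5         0.          0.8660254 ]]
```

```bash
python3 -m jog '0.75 -1.1 -2.4 2 -1.5 1 1; 1.2 -1.7 -3.8 4 -4 2 1; 1.7 -2.4 -5.3 6 -6.5 2 1; 2 -3 -6.7 7.5 -9 2 1; 2.5 -3.6 -8.1 9 -11.5 2 1' 20; python3 -c "
from go import *
goal(Rt(j),bed(j,(80,j[3],120)),'above')"
```

```text
time_s: 1.42
ee_pos: [445.1, 281.0, 264.0]
ee_rot: [158.6, 3.1, 112.2]
force: [0.1, 0.3, -0.0]
gripper_width: 91.1
above t 1.43 turn [ 1.013 -1.522 -3.356] shift [  2.667 -18.478  -3.601] F [ 0.1  0.3 -0. ] w 91.1
```

```bash
python3 -m jog '0.4 -0.6 -1.3 1 -2.5 0 1; 0.8 -1.2 -2.6 2 -5 0 1; 1 -1.5 -3.35 2.5 -7.5 0 1; 1 -1.5 -3.35 2.6 -10 0 1; 1 -1.5 -3.35 2.7 -12.5 -0.5 1'; python3 -m jog '0 0 0 0 -2.5 -0.5 1; 0 0 0 0 -5 -1.5 1; 0 0 0 0 -6 -2.5 1; 0 0 0 0 -6 -2.5 1'; python3 -c "
from go import *
goal(Rt(j),bed(j,(80,j[3],120)),'above')
goal(Rt(j),bed(j,(80,j[3],28)),'grip')"
```

```text
time_s: 2.05
ee_pos: [511.5, -20.5, 254.1]
ee_rot: [150.1, 0.2, 95.4]
force: [0.7, 0.2, -0.6]
gripper_width: 91.0
time_s: 2.55
ee_pos: [509.8, -170.1, 188.0]
ee_rot: [150.5, -0.1, 95.1]
force: [0.2, -0.2, -0.1]
gripper_width: 90.9
above t 2.55 turn [-0.002 -0.107  0.   ] shift [ 0.079 -0.435 -0.564] F [ 0.2 -0.2 -0.1] w 90.9
grip t 2.55 turn [-0.002 -0.107  0.   ] shift [ 1.912 -0.272 -3.751] F [ 0.2 -0.2 -0.1] w 90.9
```

```bash
python3 -m jog '0 -0.1 0 0.1 -0.4 -0.6 1; 0 -0.1 0 1.0 -0.35 -2.2 1; 0 -0.1 0 1.9 -0.27 -3.75 1; 0 -0.1 0 1.9 -0.27 -3.75 1'; python3 -m jog '0 0 0 0 0 0 0.5; 0 0 0 0 0 0 0.2; 0 0 0 0 0 0 0.1;0 0 0 0 0 0 0.1; 0 0 0 0 0 0 0.1' 20
python3 - <<'E'
from go import *
goal(Rt(j),bed(j,(80,j[3],28)),'grip')
ims={n:grab_frame(n)[:,:,::-1] for n in("scene","top")}
H=np.zeros((600,700,3),np.uint8);H[:280,:620]=cv2.resize(ims["top"][145:215,190:345],None,fx=4,fy=4,interpolation=2);H[280:,:]=cv2.resize(ims["scene"][180:260,145:320],None,fx=4,fy=4,interpolation=2)
cv2.imwrite("pics/g1.png",H)
E
```

```text
time_s: 3.05
ee_pos: [558.5, -173.0, 94.6]
ee_rot: [150.0, -0.0, 95.5]
force: [1.1, -1.0, -0.6]
gripper_width: 91.2
time_s: 3.68
ee_pos: [558.5, -175.4, 96.8]
ee_rot: [149.8, 0.2, 95.3]
force: [-0.4, -0.0, 0.0]
gripper_width: 43.8
grip t 3.67 turn [ 0.03   0.045 -0.043] shift [-0.036 -0.058 -0.101] F [-0.4 -0.   0. ] w 43.8
```

View pics/g1.png

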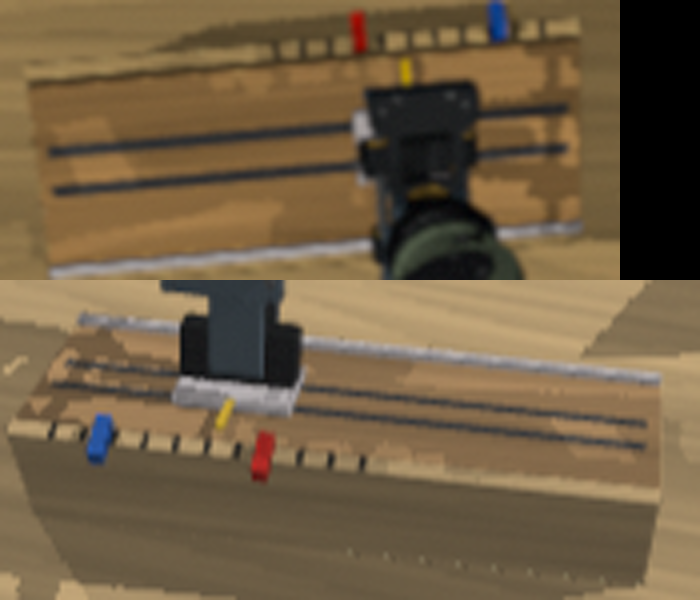

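The fingers straddle the grip bar (scene 240,345) and are still closing; nothing has moved. I finish the grip, then slide.

```bash
python3 -m jog '0 0 0 0 0 0 0; 0 0 0 0 0 0 0; 0 0 0 0 0 0 0' 25; python3 -m jog '0 0 0 -0.03 0.3 0 0; 0 0 0 -0.06 0.65 0 0; 0 0 0 -0.09 1.0 0 0; 0 0 0 -0.11 1.25 0 0; 0 0 0 -0.11 1.25 0 0'
python3 - <<'E'
from go import *
s=env.state();print(s["ee_pos"],s["gripper_width"],s["force"])
ims={n:grab_frame(n)[:,:,::-1] for n in("scene","top")}
H=np.zeros((600,700,3),np.uint8);H[:280]=cv2.resize(ims["top"][145:173,245:315],None,fx=10,fy=10,interpolation=2);H[280:]=cv2.resize(ims["scene"][205:237,165:235],None,fx=10,fy=10,interpolation=2)
cv2.imwrite("pics/g2.png",H)
E
```

```text
time_s: 4.15
ee_pos: [555.6, -174.9, 94.5]
ee_rot: [150.1, 0.1, 95.3]
force: [-9.9, -3.6, 1.6]
gripper_width: 19.9
time_s: 4.78
ee_pos: [552.7, -143.1, 94.5]
ee_rot: [150.1, 0.0, 95.4]
force: [-10.1, -2.8, 1.8]
gripper_width: 19.7
[ 552.71658789 -143.10732561   94.50567738] 19.71774887919896 [-10.08385764  -2.75550402   1.82242167]
```

View pics/g2.png

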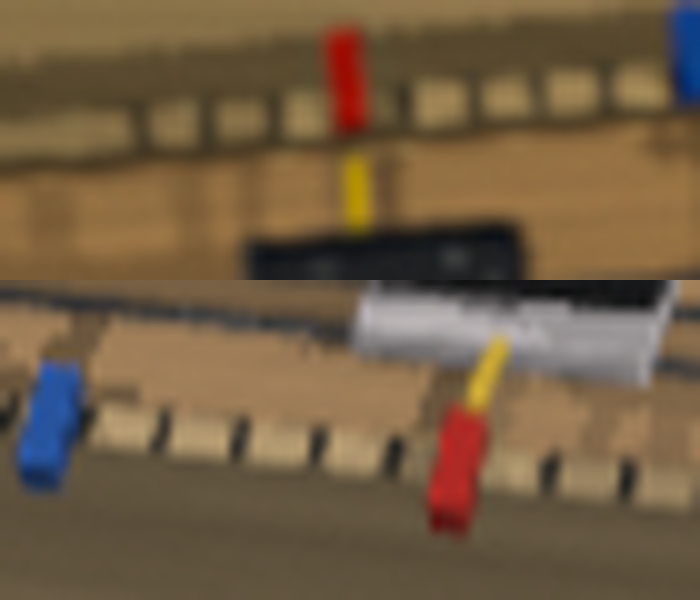

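Pointer and red nearly coincide: pointer at (357,190) and red at (347,80) in the top crop, pointer at (488,375) and red at (459,470) in the scene crop. Next I put numbers on it.

```bash
cat > ali.py <<'E'
from go import *
import sys
def run(T,S):
  # each: (pointer base, pointer tip, red near, red far) orig px; pointer on plane bed z=11, red on horizontal z plane
  B=Rbed(j[2]);o=np.array([j[0],j[1],30.])
  for n,L in(("top",T),("scene",S)):
    p=P[n];R=cv2.Rodrigues(np.array(p["rvec"]))[0];c=-R.T@np.array(p["tvec"]).ravel()
    for k,uv in enumerate(L):
        d=R.T@np.linalg.inv(np.array(p["K"]))@np.array([*uv,1.])
        if k<2: t=(11-B[:,2]@(c-o))/(B[:,2]@d); print(n,"ptr",(B.T@(c+t*d-o)).round(1))
        else:
            for z in(112,126): X=c+d*(z-c[2])/d[2]; print(n,"red z",z,(Ro.from_euler("z",-j[2],degrees=True).as_matrix()@(X-o)).round(1))
E
python3 - <<'E'
from ali import *
T=lambda u,v:(245+(u+.5)/10-.5,145+(v+.5)/10-.5)
S=lambda u,v:(165+(u+.5)/10-.5,205+(v-280+.5)/10-.5)
run([T(358,225),T(356,157),T(350,128),T(344,35)],[S(503,340),S(477,408),S(469,412),S(455,515)])
X=Ro.from_euler("z",j[2],degrees=True).as_matrix()
for y in(-45,-43,-41):
  o=np.array([j[0],j[1],30.])
  for n,u,v in(("top",245,145),("scene",165,205)):
    print(y,n,[((proj(n,q)[0]-[u,v]+.5)*10+[0,280 if n=="scene" else 0]).round(0).tolist() for q in (bed(j,(125,y,11)),bed(j,(148,y,11)),o+X@[130,y,96],o+X@[160,y,96])])
E
```

```text
top ptr [125.9 -44.1  11. ]
top ptr [147.4 -44.6  11. ]
top red z 112 [131.4 -43.7  82. ]
top red z 126 [128.4 -42.6  96. ]
top red z 112 [159.9 -44.6  82. ]
top red z 126 [156.7 -43.5  96. ]
scene ptr [106.5 -42.9  11. ]
scene ptr [145.3 -42.5  11. ]
scene red z 112 [121.7 -44.4  82. ]
scene red z 126 [130.2 -41.8  96. ]
scene red z 112 [152.4 -42.5  82. ]
scene red z 126 [160.5 -40.   96. ]
-45 top [[361.0, 228.0], [358.0, 155.0], [358.0, 123.0], [349.0, 24.0]]
-45 scene [[483.0, 372.0], [466.0, 412.0], [457.0, 410.0], [436.0, 512.0]]
-43 top [[355.0, 228.0], [351.0, 156.0], [351.0, 123.0], [342.0, 25.0]]
-43 scene [[490.0, 372.0], [474.0, 413.0], [465.0, 411.0], [444.0, 512.0]]
-41 top [[348.0, 229.0], [344.0, 157.0], [345.0, 124.0], [335.0, 25.0]]
-41 scene [[498.0, 373.0], [481.0, 414.0], [473.0, 412.0], [452.0, 513.0]]
```

Both cameras put the pointer about 1.4 mm short (to the right) of red. I nudge it, release, and back off square to the slope.

```bash
python3 -m jog '0 0 0 0 0.04 0 0; 0 0 0 -0.005 0.058 0 0; 0 0 0 -0.005 0.058 0 0';  python3 -m jog '0 0 0 0 0 0 0.5; 0 0 0 0 0 0 1; 0 0 0 0 0 0 1; 0 0 0 0 0 0 1; 0 0 0 0 0 0 1'; python3 -m jog '0 0 0 -0.5 -0.04 0.87 1; 0 0 0 -1.2 -0.1 2.1 1; 0 0 0 -2 -0.18 3.5 1; 0 0 0 -3 -0.2 5 1; 0 0 0 -3.5 1.5 6 1'
python3 - <<'E'
from go import *
goal(np.array([[0,1,0],[1,0,0],[0,0,-1.]]),(405,297,120))
E
```

```text
time_s: 5.25
ee_pos: [552.7, -142.5, 94.5]
ee_rot: [150.1, 0.1, 95.3]
force: [-11.4, -4.7, 0.3]
gripper_width: 20.2
time_s: 5.88
ee_pos: [555.8, -142.5, 96.5]
ee_rot: [149.8, 0.2, 95.3]
force: [-0.6, 0.0, 0.5]
gripper_width: 67.3
time_s: 6.5
ee_pos: [468.1, -107.2, 248.7]
ee_rot: [149.7, 0.2, 95.0]
force: [0.4, 0.6, -1.0]
gripper_width: 91.2
 t 6.5 turn [-0.217  6.066 -0.987] shift [-2.524 16.168 -5.148] F [ 0.4  0.6 -1. ] w 91.2
```

```bash
python3 -m jog '0 1 -0.1 -0.5 2.5 0 1; 0 3 -0.3 -1 5 -0.5 1; -0.1 4.8 -0.7 -1.5 7.5 -1 1; -0.2 6.05 -0.95 -2 10 -2 1; -0.2 6.05 -0.95 -2.4 12.5 -3 1'
python3 - <<'E'
from go import *
a=np.radians(3.6);c,s=np.cos(a),np.sin(a)
G=np.array([[-s,c,0],[c,s,0],[0,0,-1.]])
goal(G,(404.5,297,10.5))
ims={n:grab_frame(n)[:,:,::-1] for n in("scene","top")}
H=np.zeros((600,700,3),np.uint8);H[:280]=cv2.resize(ims["top"][145:173,245:315],None,fx=10,fy=10,interpolation=2);H[280:]=cv2.resize(ims["scene"][205:237,165:235],None,fx=10,fy=10,interpolation=2)
cv2.imwrite("pics/g3.png",H)
E
```

```text
time_s: 7.12
ee_pos: [415.6, 176.4, 183.9]
ee_rot: [-180.0, -0.4, 90.4]
force: [0.7, -0.2, -0.1]
gripper_width: 91.3
 t 7.12 turn [-0.08  -0.004  0.634] shift [-0.443  4.822 -6.935] F [ 0.7 -0.2 -0.1] w 91.3
```

View pics/g3.png

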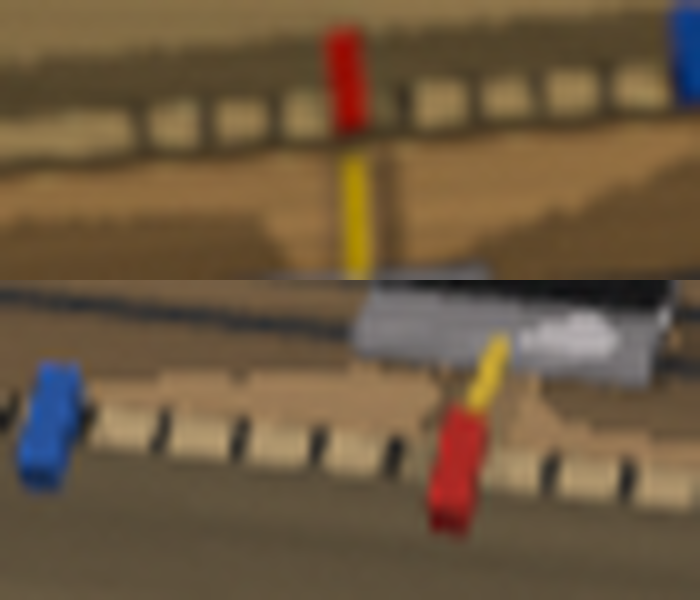

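The pointer is now under red's middle to about 0.7 mm: top crop pointer (354,160) against red (350,128), scene crop (477,408) against (469,412), where an offset of +9 means aligned. Now for the blank.

```bash
python3 -m jog '-0.05 0 0.63 -0.3 2.4 0 1; -0.08 0 0.63 -0.44 4.5 -0.5 1; -0.08 0 0.63 -0.44 4.82 -2.5 1; -0.08 0 0.63 -0.44 4.82 -4.5 1; -0.08 0 0.63 -0.44 4.82 -4.5 1'
python3 - <<'E'
from go import *
a=np.radians(3.6);c,s=np.cos(a),np.sin(a)
G=np.array([[-s,c,0],[c,s,0],[0,0,-1.]])
goal(G,(404.5,297,10.5))
im=grab_frame("top")[:,:,::-1]; im2=grab_frame("scene")[:,:,::-1]
cv2.imwrite("pics/b1.png",np.hstack([cv2.resize(im[205:260,95:185],(450,275),interpolation=2),cv2.resize(im2[165:220,325:415],(450,275),interpolation=2)])[:,:800+100][:, :900][:, ::1] if 0 else np.vstack([cv2.resize(im[205:260,95:185],(450,275),interpolation=2),cv2.resize(im2[175:230,335:425],(450,275),interpolation=2)]))
E
```

```text
time_s: 7.85
ee_pos: [400.8, 291.9, 69.3]
ee_rot: [-179.5, 0.3, 93.6]
force: [0.3, -0.9, -0.0]
gripper_width: 91.2
 t 7.85 turn [ 0.062 -0.093  0.01 ] shift [ 0.149  0.203 -2.352] F [ 0.3 -0.9 -0. ] w 91.2
```

View pics/b1.png

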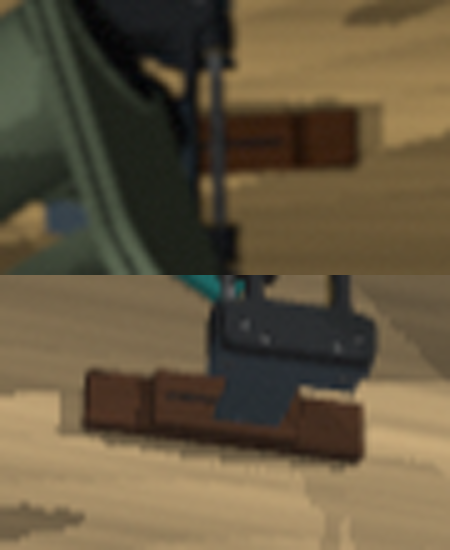

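The blank lies between the fingers, groove up, with the fingers over its middle part. I descend and grip.

```bash
python3 -m jog '0.06 -0.09 0 0.15 0.2 -1.2 1; 0.06 -0.09 0 0.15 0.2 -2.35 1; 0.06 -0.09 0 0.15 0.2 -2.35 0.5; 0.06 -0.09 0 0.15 0.2 -2.35 0.5; 0.06 -0.09 0 0.15 0.2 -2.35 0.45' 25; python3 -m jog '0 0 0 0 0 0 0.2; 0 0 0 0 0 0 0.2; 0 0 0 0 0 0 0.2;0 0 0 0 0 0 0.2'; python3 -c "
from go import *
goal(Rt(j),bed(j,(22,-42+12+80+10,60)))"
```

```text
time_s: 8.57
ee_pos: [408.0, 299.8, 14.9]
ee_rot: [179.4, -0.4, 93.5]
force: [-0.2, -0.5, 0.4]
gripper_width: 64.2
time_s: 9.07
ee_pos: [406.5, 299.0, 13.3]
ee_rot: [179.6, -0.2, 93.6]
force: [-2.2, 0.4, 4.1]
gripper_width: 37.5
 t 9.07 turn [ 0.401 -5.916  0.29 ] shift [  2.92  -13.857   3.187] F [-2.2  0.4  4.1] w 37.5
```

Gripped at 13.3 mm, a bit high. I reopen slightly, lower 3 mm and regrip.

```bash
python3 -m jog '0 0 0 0 0 0 0.6; 0 0 0 0 0 -0.12 0.6; 0 0 0 0 0 -0.12 0.2; 0 0 0 0 0 -0.12 0.2; 0 0 0 0 0 -0.12 0.2' 30; python3 -m jog '0 0 0 0 0 0 0.2; 0 0 0 0 0 0 0.2'; python3 -m jog '0 0 0 0 0 0.5 0.2; 0 0 0 0 0 1.5 0.2; 0 0 0 0 0 3 0.2; 0 0 0 0 0 4.5 0.2'; python3 -c "
from go import *
goal(Rt(j),bed(j,(22,-42+12+80+10,60)))"
```

```text
time_s: 9.7
ee_pos: [406.7, 299.0, 10.0]
ee_rot: [179.6, -0.2, 93.6]
force: [0.8, 0.1, -0.9]
gripper_width: 37.6
time_s: 9.95
ee_pos: [406.7, 299.0, 10.1]
ee_rot: [179.6, -0.2, 93.6]
force: [0.2, -0.7, -0.9]
gripper_width: 37.5
time_s: 10.45
ee_pos: [406.7, 299.0, 124.5]
ee_rot: [179.6, -0.3, 93.6]
force: [0.8, 1.2, -0.7]
gripper_width: 37.8
 t 10.45 turn [ 0.395 -5.904  0.288] shift [  2.911 -13.858  -1.262] F [ 0.8  1.2 -0.7] w 37.8
```

```bash
python3 -m jog '0 -1 0 0.3 -2 1.5 0.2; 0.1 -2.5 0.1 0.8 -4.5 2 0.2; 0.2 -4 0.2 1.5 -7 2 0.2; 0.3 -5.5 0.25 2 -9.5 1 0.2; 0.4 -5.9 0.29 2.5 -11.5 0.5 0.2'; python3 -m jog '0 0 0 0 -1 -0.3 0.2; 0 0 0 0.2 -1.6 -0.8 0.2; 0 0 0 0.2 -1.6 -0.8 0.2; 0 0 0 0.2 -1.6 -0.8 0.2'
python3 - <<'E'
from go import *
goal(Rt(j),bed(j,(22,60,60)))
s=env.state();print("bed pos",(Rbed(j[2]).T@(s["ee_pos"]-[j[0],j[1],30])).round(1))
ims={n:grab_frame(n)[:,:,::-1] for n in("scene","top")}
H=np.zeros((600,700,3),np.uint8);H[:280,:620]=cv2.resize(ims["top"][145:215,190:345],None,fx=4,fy=4,interpolation=2);H[280:,:]=cv2.resize(ims["scene"][160:240,145:320],None,fx=4,fy=4,interpolation=2)
cv2.imwrite("pics/p1.png",H)
E
```

```text
time_s: 11.08
ee_pos: [457.9, 39.9, 139.6]
ee_rot: [151.5, -0.3, 95.3]
force: [0.7, 0.8, -1.2]
gripper_width: 37.6
time_s: 11.58
ee_pos: [467.4, 2.5, 122.0]
ee_rot: [151.3, -0.3, 95.4]
force: [0.2, 0.5, -1.3]
gripper_width: 37.9
 t 11.57 turn [-0.041 -0.258 -0.054] shift [ 0.483 -1.996 -1.162] F [ 0.2  0.5 -1.3] w 37.9
bed pos [ 29.9 110.8  89. ]
```

View pics/p1.png

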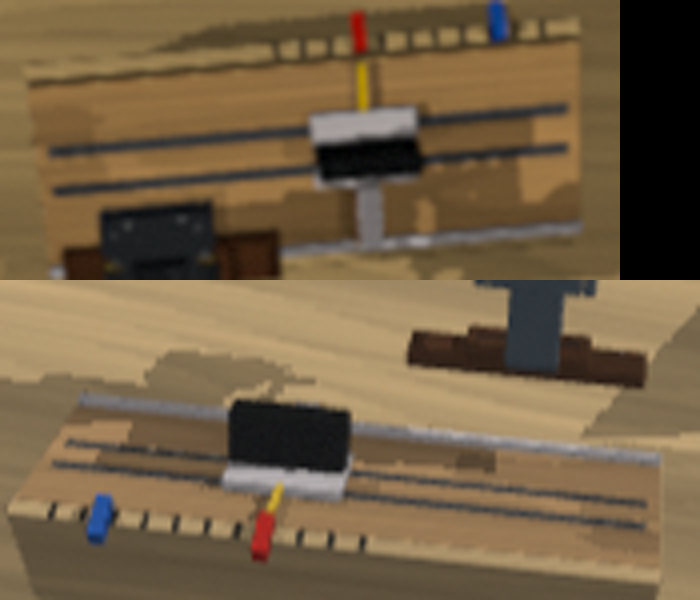

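The blank is held level with the jig in front of it; its right end is at (408,350) in the scene view and (281,255) in the top view. The pointer is still on red. I compute the grip offset.

Run:
```python
from go import *
s=env.state();R=Ro.from_euler("xyz",s["ee_rot"],degrees=True).as_matrix();p=s["ee_pos"]
# tool x=bed y, tool y=bed x, tool z=-bed z ; underside at tool z=+10
for off in(-4,0,4):
  for n,u,v,dv in(("scene",145,160,280),("top",190,145,0)):
    pts=[p+R@np.array(q) for q in((off-80,19,10),(off+80,19,10),(off-80,19,-2),(off-80,-19,-2),(off-42,19,-10),(off+42,19,-10))]
    print(off,n,[((proj(n,q)[0]-[u,v]+.5)*4+[0,dv]).round(0).tolist() for q in pts])
```

```text
-4 scene [[403.0, 368.0], [642.0, 391.0], [404.0, 352.0], [411.0, 329.0], [462.0, 346.0], [588.0, 359.0]]
-4 top [[281.0, 227.0], [63.0, 247.0], [282.0, 233.0], [286.0, 281.0], [230.0, 242.0], [114.0, 253.0]]
0 scene [[409.0, 369.0], [648.0, 392.0], [410.0, 353.0], [417.0, 330.0], [468.0, 347.0], [594.0, 359.0]]
0 top [[276.0, 227.0], [58.0, 247.0], [277.0, 234.0], [280.0, 281.0], [225.0, 243.0], [109.0, 253.0]]
4 scene [[415.0, 369.0], [654.0, 393.0], [416.0, 353.0], [423.0, 331.0], [474.0, 348.0], [600.0, 360.0]]
4 top [[270.0, 228.0], [52.0, 248.0], [271.0, 234.0], [275.0, 282.0], [219.0, 243.0], [103.0, 254.0]]
```

```bash
python3 -c "
from go import *
goal(Rt(j),bed(j,(24,58,50)));goal(Rt(j),bed(j,(24,58,16)))"
```

```text
t 11.68 turn [-0.039 -0.252 -0.064] shift [ 0.754 -2.064 -1.471] F [ 0.3 -1.  -1.7] w 37.7
 t 11.68 turn [-0.039 -0.252 -0.064] shift [ 1.432 -2.003 -2.648] F [ 0.3 -1.  -1.7] w 37.7
```

```bash
python3 -m jog '-0.04 -0.25 -0.06 0.4 -1 -0.7 0.2; -0.04 -0.25 -0.06 0.75 -2.05 -1.47 0.2; -0.04 -0.25 -0.06 0.75 -2.05 -1.47 0.2; -0.04 -0.25 -0.06 1.1 -2.03 -2.05 0.2; -0.04 -0.25 -0.06 1.1 -2.03 -2.05 0.2'
python3 - <<'E'
from go import *
goal(Rt(j),bed(j,(24,58,16)));goal(Rt(j),bed(j,(24,58,10)))
s=env.state();print("bed pos",(Rbed(j[2]).T@(s["ee_pos"]-[j[0],j[1],30])).round(1))
E
```

```text
time_s: 12.3
ee_pos: [495.0, -48.0, 69.8]
ee_rot: [150.1, -0.1, 95.1]
force: [-0.4, 0.4, -0.0]
gripper_width: 37.6
 t 12.3 turn [-0.008 -0.025  0.004] shift [ 0.332  0.028 -0.556] F [-0.4  0.4 -0. ] w 37.6
 t 12.3 turn [-0.008 -0.025  0.004] shift [ 0.452  0.038 -0.764] F [-0.4  0.4 -0. ] w 37.6
bed pos [23.7 58.1 32.2]
```

```bash
f(){ python3 -c "
from go import *
s=env.state();B=Rbed(j[2]);print('bed',(B.T@(s['ee_pos']-[j[0],j[1],30])).round(1),'Fbed',(B.T@s['force']).round(1))"; }; python3 -m jog '0 0 0 0.2 0.02 -0.35 0.2; 0 0 0 0.36 0.03 -0.63 0.2; 0 0 0 0.36 0.03 -0.63 0.2'; f; python3 -m jog '0 0 0 0.02 0 -0.035 0.2; 0 0 0 0.04 0 -0.07 0.2;0 0 0 0.04 0 -0.07 0.2'; f;  python3 -m jog '0 0 0 0.02 0 -0.035 0.2; 0 0 0 0.03 0 -0.055 0.2; 0 0 0 0.03 0 -0.055 0.2'; f
```

```text
time_s: 12.68
ee_pos: [504.0, -47.3, 54.7]
ee_rot: [150.0, -0.0, 95.1]
force: [0.3, -0.5, -0.8]
gripper_width: 38.1
bed [24.  57.9 14.7] Fbed [-0.2 -0.5 -0.8]
time_s: 13.05
ee_pos: [504.9, -47.9, 52.8]
ee_rot: [150.1, -0.0, 95.1]
force: [0.4, 0.6, -0.8]
gripper_width: 37.9
bed [23.8 57.3 12.6] Fbed [-0.   0.5 -0.9]
time_s: 13.42
ee_pos: [505.6, -48.0, 51.4]
ee_rot: [150.1, -0.0, 95.0]
force: [-2.3, -0.6, 2.6]
gripper_width: 37.9
bed [23.7 57.1 11. ] Fbed [-0.8 -0.4  3.4]
```

Bed contact at 11 mm. Now I slide down to the ledge.

```bash
f(){ python3 -c "
from go import *
s=env.state();B=Rbed(j[2]);print('bed',(B.T@(s['ee_pos']-[j[0],j[1],30])).round(1),'Fbed',(B.T@s['force']).round(1))"; }; python3 -m jog '0 0 0 -0.035 -0.003 -0.02 0.2; 0 0 0 -0.07 -0.006 -0.04 0.2; 0 0 0 -0.1 -0.01 -0.06 0.2; 0 0 0 -0.1 -0.01 -0.06 0.2'; f; python3 -m jog '0 0 0 -0.035 -0.003 -0.02 0.2; 0 0 0 -0.035 -0.003 -0.02 0.2'; f;  python3 -m jog '0 0 0 -0.035 -0.003 -0.02 0.2; 0 0 0 -0.035 -0.003 -0.02 0.2'; f
```

```text
time_s: 13.92
ee_pos: [503.5, -48.1, 50.1]
ee_rot: [150.0, -0.0, 95.1]
force: [-0.1, 0.3, 5.7]
gripper_width: 38.0
bed [21.2 57.2 11. ] Fbed [2.8 0.3 4.9]
time_s: 14.18
ee_pos: [502.6, -48.2, 49.6]
ee_rot: [150.0, -0.0, 95.1]
force: [-0.9, -0.3, 4.0]
gripper_width: 37.9
bed [20.1 57.1 11. ] Fbed [ 1.2 -0.2  3.9]
time_s: 14.42
ee_pos: [501.6, -48.3, 49.0]
ee_rot: [150.0, -0.0, 95.1]
force: [-0.4, 0.6, 5.4]
gripper_width: 37.1
bed [19.1 57.1 11. ] Fbed [2.4 0.6 4.8]
```

```bash
f(){ python3 -c "
from go import *
s=env.state();B=Rbed(j[2]);print('bed',(B.T@(s['ee_pos']-[j[0],j[1],30])).round(1),'Fbed',(B.T@s['force']).round(1))"; }; for i in 1; do python3 -m jog '0 0 0 -0.025 -0.002 -0.015 0.2; 0 0 0 -0.025 -0.002 -0.015 0.2'; f; done; python3 -m jog '0 0 0 -0.025 -0.002 -0.015 0.2; 0 0 0 -0.025 -0.002 -0.015 0.2'; f;  python3 -m jog '0 0 0 -0.025 -0.002 -0.015 0.2; 0 0 0 -0.025 -0.002 -0.015 0.2'; f
```

```text
time_s: 14.68
ee_pos: [501.1, -48.4, 48.7]
ee_rot: [150.0, -0.0, 95.1]
force: [0.3, -0.0, 5.0]
gripper_width: 37.9
bed [18.4 57.2 11. ] Fbed [ 2.7 -0.   4.1]
time_s: 14.92
ee_pos: [500.5, -48.4, 48.3]
ee_rot: [150.0, -0.0, 95.1]
force: [-0.3, 0.2, 6.2]
gripper_width: 37.7
bed [17.7 57.1 10.9] Fbed [2.9 0.3 5.5]
time_s: 15.18
ee_pos: [500.4, -48.4, 48.3]
ee_rot: [150.0, -0.0, 95.1]
force: [1.5, -0.1, 5.1]
gripper_width: 37.7
bed [17.6 57.2 11. ] Fbed [ 3.9 -0.3  3.7]
```

Stalled against the ledge. Now I move to the right, toward the stop.

```bash
f(){ python3 -c "
from go import *
s=env.state();B=Rbed(j[2]);print('bed',(B.T@(s['ee_pos']-[j[0],j[1],30])).round(1),'Fbed',(B.T@s['force']).round(1))"; }; python3 -m jog '0 0 0 0 -0.04 0 0.2; 0 0 0 0.007 -0.08 0 0.2; 0 0 0 0.01 -0.12 0 0.2; 0 0 0 0.01 -0.12 0 0.2'; f;  python3 -m jog '0 0 0 0.002 -0.03 0 0.2; 0 0 0 0.002 -0.03 0 0.2'; f; python3 -m jog '0 0 0 0.002 -0.03 0 0.2; 0 0 0 0.002 -0.03 0 0.2'; f
```

```text
time_s: 15.68
ee_pos: [500.3, -49.2, 48.2]
ee_rot: [150.0, -0.2, 95.3]
force: [1.4, 6.8, 5.7]
gripper_width: 37.7
bed [17.4 56.4 10.9] Fbed [4.6 6.6 3.9]
time_s: 15.92
ee_pos: [500.4, -49.9, 48.2]
ee_rot: [150.0, -0.2, 95.3]
force: [0.8, 7.3, 6.7]
gripper_width: 37.6
bed [17.4 55.6 10.9] Fbed [4.6 7.2 5.1]
time_s: 16.18
ee_pos: [500.4, -50.7, 48.2]
ee_rot: [150.0, -0.2, 95.3]
force: [1.2, 7.9, 5.2]
gripper_width: 37.5
bed [17.4 54.9 10.9] Fbed [4.3 7.7 3.5]
```

Fy is near 7 N, which could be friction or the stop being pushed, so I look.

Run:
```python
from go import *
ims={n:grab_frame(n)[:,:,::-1] for n in("scene","top")}
H=np.zeros((600,800,3),np.uint8);H[:300]=cv2.resize(ims["top"][145:175,240:320],None,fx=10,fy=10,interpolation=2);H[300:]=cv2.resize(ims["scene"][180:230,185:318],(798,300),interpolation=2)[:, :798].copy() if 0 else cv2.resize(ims["scene"][183:233,185:318],(800,300),interpolation=2)
cv2.imwrite("pics/p2.png",H)
```

```text
(no output)
```

View pics/p2.png

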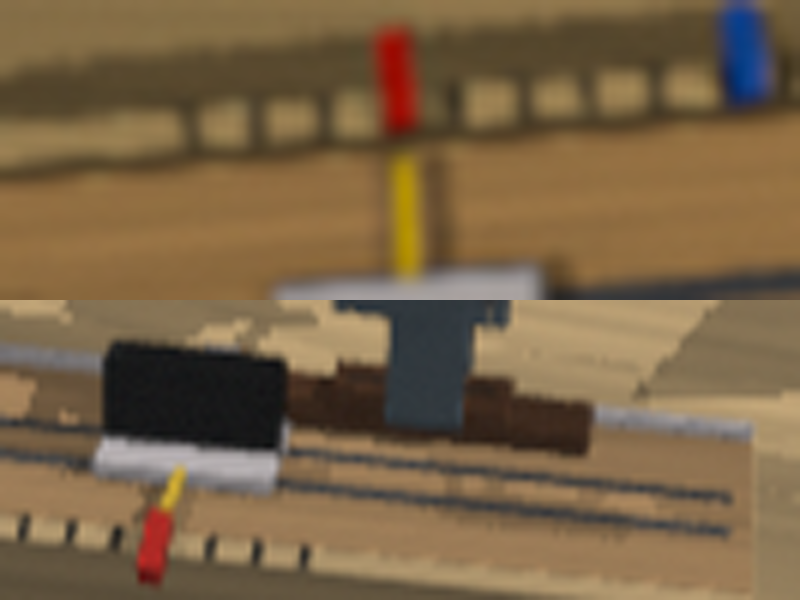

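Top crop: pointer (404,160) relative to red (398,128) is unchanged, so the stop has not moved; the 7 N is friction from pressing on the bed and ledge. I locate the blank's left end (586,455) numerically.

Run:
```python
from go import *
obs=np.array([185+586/6.015-.5,183+(455-300)/6-.5])
for y in(128,131,134,137): print(y,proj("scene",bed(j,(38,y,0)))[0].round(1),proj("top",bed(j,(19,y,12)))[0].round(1),proj("scene",bed(j,(36,y,0)))[0].round(1))
print(obs)
# top-view profile along fence/blank at wing height x=25,z=12..: sample y from -60 to 20
im=grab_frame("top").astype(np.float32)
for y in np.arange(-56,-10,2.):
    u,v=proj("top",bed(j,(20,y,12)))[0]; print(y,cv2.getRectSubPix(im,(1,1),(float(u),float(v)))[0,0].round().astype(int).tolist(),end=' ')
```

```text
128 [280.4 209.6] [226.8 204.3] [280.5 209.3]
131 [281.5 209.7] [225.9 204.4] [281.5 209.4]
134 [282.6 209.8] [224.9 204.5] [282.6 209.5]
137 [283.7 210. ] [223.9 204.5] [283.7 209.6]
[281.92310889 208.33333333]
-56.0 [102, 82, 60] -54.0 [108, 94, 82] -52.0 [112, 103, 98] -50.0 [115, 110, 109] -48.0 [115, 110, 110] -46.0 [115, 110, 109] -44.0 [115, 110, 109] -42.0 [116, 110, 109] -40.0 [116, 110, 108] -38.0 [117, 108, 106] -36.0 [109, 97, 90] -34.0 [99, 82, 71] -32.0 [86, 65, 48] -30.0 [72, 51, 33] -28.0 [58, 40, 21] -26.0 [50, 33, 18] -24.0 [44, 27, 14] -22.0 [39, 22, 11] -20.0 [42, 23, 10] -18.0 [46, 25, 12] -16.0 [53, 31, 16] -14.0 [56, 32, 16] -12.0 [58, 33, 16]
```

Gap is about 3 mm. I ease the pressing force, then close the gap gently.

```bash
f(){ python3 -c "
from go import *
s=env.state();B=Rbed(j[2]);print('bed',(B.T@(s['ee_pos']-[j[0],j[1],30])).round(1),'Fbed',(B.T@s['force']).round(1))"; }; python3 -m jog '0 0 0 0 0 0.02 0.2; 0 0 0 0 0 0.035 0.2; 0 0 0 0 0 0.035 0.2'; f;  python3 -m jog '0 0 0 0.002 -0.02 0 0.2; 0 0 0 0.002 -0.02 0 0.2'; f; python3 -m jog '0 0 0 0.002 -0.02 0 0.2; 0 0 0 0.002 -0.02 0 0.2'; f
```

```text
time_s: 16.7
ee_pos: [500.4, -52.3, 48.6]
ee_rot: [150.0, -0.1, 95.2]
force: [3.7, 2.6, 1.4]
gripper_width: 37.7
bed [17.4 53.3 11.4] Fbed [ 4.1  2.3 -0.7]
time_s: 16.95
ee_pos: [500.4, -52.8, 48.6]
ee_rot: [150.0, -0.1, 95.2]
force: [4.9, 3.4, 1.8]
gripper_width: 37.5
bed [17.5 52.8 11.4] Fbed [ 5.3  2.9 -1. ]
time_s: 17.2
ee_pos: [500.4, -53.3, 48.6]
ee_rot: [150.0, -0.1, 95.2]
force: [4.4, 2.7, 0.5]
gripper_width: 37.7
bed [17.5 52.3 11.4] Fbed [ 4.3  2.3 -1.9]
```

```bash
f(){ python3 -c "
from go import *
s=env.state();B=Rbed(j[2]);print('bed',(B.T@(s['ee_pos']-[j[0],j[1],30])).round(1),'Fbed',(B.T@s['force']).round(1))"; }; python3 -m jog '0 0 0 0.002 -0.02 0 0.2; 0 0 0 0.002 -0.02 0 0.2'; f;  python3 -m jog '0 0 0 0.002 -0.02 0 0.2; 0 0 0 0.002 -0.02 0 0.2'; f
```

```text
time_s: 17.45
ee_pos: [500.5, -53.8, 48.6]
ee_rot: [150.0, -0.1, 95.2]
force: [3.9, 3.8, 1.2]
gripper_width: 38.0
bed [17.5 51.8 11.4] Fbed [ 4.2  3.4 -1. ]
time_s: 17.7
ee_pos: [500.5, -54.3, 48.6]
ee_rot: [150.0, -0.1, 95.2]
force: [4.5, 3.8, 2.0]
gripper_width: 37.5
bed [17.4 51.3 11.4] Fbed [ 5.2  3.3 -0.7]
```

```bash
cat > chk.py <<'E'
from go import *
s=env.state();B=Rbed(j[2]);print('bed',(B.T@(s['ee_pos']-[j[0],j[1],30])).round(1),'Fbed',(B.T@s['force']).round(1))
for n,(a,b,c,d) in(("top",(155,185,262,300)),("scene",(205,228,195,225))):
    im=grab_frame(n)[a:b,c:d].astype(int);
    y=(im[...,0]-im[...,2]).clip(0)*((im[...,1]>im[...,0]*0.6)&(im[...,0]-im[...,2]>105)); 
    r=(im[...,0]-im[...,1]-40).clip(0)*(im[...,1]<im[...,0]*.45)
    X=np.arange(c,d)
    print(n,"ptr col",round((y.sum(0)@X)/max(y.sum(),1),2),int((y>0).sum()),"red",round((r.sum(0)@X)/max(r.sum(),1),2))
im=grab_frame("top").astype(np.float32);g=[]
for y in np.arange(-40,-14,2.):
    u,v=proj("top",bed(j,(20,y,12)))[0];g.append(int(cv2.getRectSubPix(im,(1,1),(float(u),float(v)))[0,0].mean()))
print(g)
E
python3 chk.py; python3 -m jog '0 0 0 0.002 -0.02 0 0.2; 0 0 0 0.002 -0.02 0 0.2'; python3 chk.py; python3 -m jog '0 0 0 0.002 -0.02 0 0.2; 0 0 0 0.002 -0.02 0 0.2'; python3 chk.py
```

```text
bed [17.4 51.3 11.4] Fbed [ 5.2  3.3 -0.7]
top ptr col 280.03 31 red 279.58
scene ptr col 213.16 13 red 210.19
[114, 116, 109, 95, 71, 47, 27, 23, 24, 29, 32, 34, 37]
time_s: 18.1
ee_pos: [500.6, -54.8, 48.6]
ee_rot: [150.0, -0.1, 95.2]
force: [3.3, 2.9, 1.1]
gripper_width: 37.6
bed [17.4 50.8 11.4] Fbed [ 3.7  2.6 -0.8]
top ptr col 280.03 31 red 279.58
scene ptr col 213.16 13 red 210.19
[113, 116, 108, 95, 71, 47, 27, 23, 24, 28, 31, 34, 36]
time_s: 18.5
ee_pos: [500.6, -54.9, 48.6]
ee_rot: [150.0, -0.1, 95.2]
force: [3.2, 5.1, 0.7]
gripper_width: 37.7
bed [17.5 50.6 11.4] Fbed [ 3.5  4.8 -1.2]
top ptr col 280.04 31 red 279.58
scene ptr col 213.16 13 red 210.19
[113, 116, 108, 94, 70, 47, 27, 22, 24, 29, 32, 34, 35]
```

Contact with the cork: Fy rises, motion stalls, and the pointer has not moved. I confirm with a tiny step, press flat again, and release.

```bash
python3 -m jog '0 0 0 0 -0.01 0 0.2; 0 0 0 0 -0.01 0 0.2'; python3 chk.py; python3 -m jog '0 0 0 0.008 0 -0.014 0.2; 0 0 0 0.01 0 -0.018 0.2'; python3 chk.py
```

```text
time_s: 18.9
ee_pos: [500.6, -55.0, 48.6]
ee_rot: [150.0, -0.1, 95.2]
force: [4.4, 5.0, 1.3]
gripper_width: 37.5
bed [17.5 50.6 11.4] Fbed [ 4.8  4.6 -1.3]
top ptr col 280.04 31 red 279.58
scene ptr col 213.16 13 red 210.18
[114, 116, 109, 95, 70, 47, 27, 23, 24, 28, 31, 33, 36]
time_s: 19.3
ee_pos: [500.7, -55.0, 48.4]
ee_rot: [150.0, -0.1, 95.2]
force: [0.1, 5.0, 7.8]
gripper_width: 37.7
bed [17.5 50.6 11.2] Fbed [4.4 5.  6.5]
top ptr col 280.04 31 red 279.58
scene ptr col 213.16 13 red 210.19
[112, 113, 106, 93, 69, 46, 26, 22, 23, 29, 30, 33, 36]
```

```bash
python3 -m jog '0 0 0 0 0 0 0.5; 0 0 0 0 0 0 0.6; 0 0 0 0 0 0 0.8; 0 0 0 0 0 0 0.8' ; python3 chk.py; python3 -m jog '0 0 0 -0.3 -0.02 0.52 0.8; 0 0 0 -1 -0.08 1.73 0.8; 0 0 0 -2 -0.17 3.5 0.8; 0 0 0 -3 0.5 5 0.8; 0 0 0 -3.5 2 6 0.8'; python3 -m jog '0 0 0 -1 2.5 0 0.8; 0 0 0 -2 5 0 0.8; 0 0 0 -2 7.5 0 0.8; 0 0 0 -2 9 0 0.8; 0 0 0 -2 9 0 0.8'; python3 chk.py
python3 - <<'E'
from go import *
ims={n:grab_frame(n)[:,:,::-1] for n in("scene","top")}
H=np.zeros((600,800,3),np.uint8);H[:300]=cv2.resize(ims["top"][147:209,190:345],(750,300),interpolation=2)[:, :750].copy() if 0 else cv2.resize(ims["top"][147:212,200:373],(800,300),interpolation=2);H[300:]=cv2.resize(ims["scene"][178:240,158:323],(800,300),interpolation=2)
cv2.imwrite("pics/f1.png",H)
E
```

```text
time_s: 19.95
ee_pos: [500.2, -56.4, 47.8]
ee_rot: [150.1, 0.0, 95.0]
force: [0.4, 0.1, 0.1]
gripper_width: 71.4
bed [16.5 49.2 11. ] Fbed [ 0.5  0.1 -0.1]
top ptr col 280.03 31 red 279.58
scene ptr col 213.16 13 red 210.18
[116, 121, 115, 101, 75, 49, 28, 24, 25, 30, 33, 35, 37]
time_s: 20.72
ee_pos: [412.9, -8.6, 199.5]
ee_rot: [149.9, 0.1, 94.8]
force: [0.8, 1.1, -1.1]
gripper_width: 72.9
time_s: 21.35
ee_pos: [364.6, 206.4, 196.9]
ee_rot: [150.1, -0.0, 95.0]
force: [1.7, -0.5, 0.3]
gripper_width: 73.2
bed [ -5.6 323.1 195.9] Fbed [ 1.6 -0.6 -0.5]
top ptr col 280.09 29 red 279.58
scene ptr col 213.16 13 red 210.18
[106, 105, 94, 78, 55, 37, 23, 21, 21, 22, 22, 22, 24]
```

View pics/f1.png

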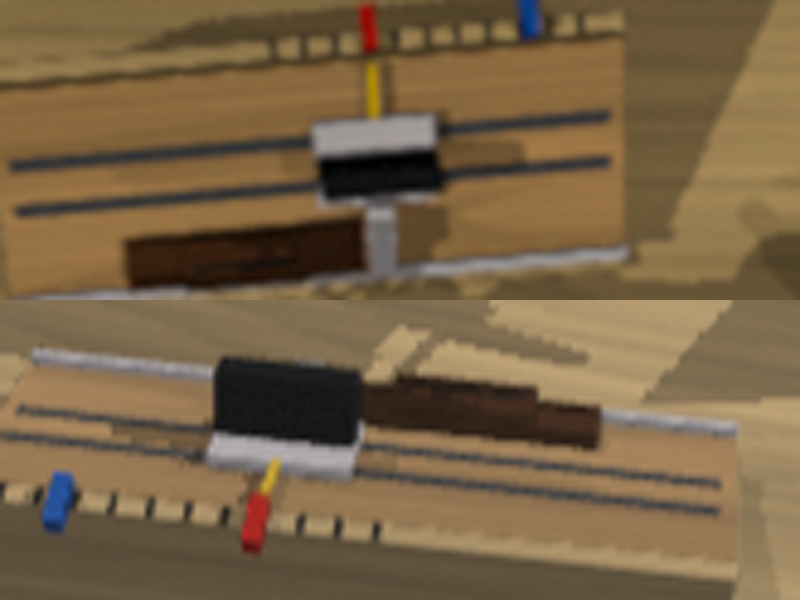

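The final view shows the blank lying flat, groove up. Its right end is at the stop's fence (365,245) and its lower edge runs along the ledge. The pointer (373,65) is under red (370,45), and the arm is clear. I hand the job in.

```bash
python3 -c "
from workcell import env
print(env.job_done(),env.state()['time_s'])"
```

```text
the job is handed in; nothing more can be done
the job is handed in; nothing more can be done
```

I slid the stop to the red marker and let go. Then I laid the wooden blank, groove up, on the bed against the ledge and the cork face, released it, backed the arm off and handed the job in at about 21 s.

- **Pointer:** it lines up with the middle of the red marker to about 1 mm. The top camera read it up to 1.2 mm short (to the robot's right), while the scene camera read it aligned to about 0.3 mm. I left it there, and it moved less than 0.1 pixel while I placed and released the blank.
- **Blank:** I felt it touch the bed, then the ledge (motion stalled at about 4 N). It then met the cork (motion stalled at about 5 N). The last pictures show it flat, with one edge along the ledge and its end at the fence. They cannot resolve a gap under about 1 mm at the cork.
- **Glue bottle, tape roll and screwdriver:** I planned the moves to stay clear of them, but I did not check them again at the end.

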